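# Scan a drive and show its label to the inspection camera

## Task

Take the yellow barcode scanner from its holder, aim it straight down at the barcode tag on the top edge of the orange-capped drive from about 5 cm above, hold it steady there for a second, and put the scanner back in its holder. Then pull the orange-capped drive up out of its dock and hold it upright in the air before the camera on the tripod, its white label squarely facing the lens, centred and 15 cm from the lens (so lean the drive back to match the camera's downward look); finish while still holding it there. Do not bump the camera, and leave the blue-capped drive, the stacked hard disks and the bottle where they are.

Things in the scene. Friction and masses are not known exactly. Their poses are not given: they have to be found in the camera images.
- scanner: yellow stick barcode scanner, a straight bar 30 (its x) x 24 (its y) x 140 mm (its z), 0.11 to 0.18 kg, standing window-down in its holder. Origin at the centre of the red window on its lower end; it scans along its own -z; z runs up the stick. About 75 mm of the stick stands clear above the holder's lip; grip it across the 24 mm (its y)
- holder: grey scanner holder, fixed, foot 100 x 90 mm; a pocket 38 (x) x 32 mm (y) inside, floor 6 mm above the desk, straight walls up to 50 mm, then a flared lip up to 64 mm. Origin on the desk under the centre of the pocket. The scanner's x and y lie along the holder's x and y, z up; at home the scanner's origin is 6 mm above this origin
- drive: the orange-capped drive, a slab 15 (its x) x 70 (its y) x 100 mm (its z), 0.1 to 0.21 kg, standing on its short edge in a slot. Origin at the centre of its lower edge, z up the drive, x square to the face that carries the white label (the label is on the +x face, the back is bare). The orange cap covers the top 36 mm and is the place to grip, across the 15 mm (its x)
- tag (a point): centre of the barcode tag (56 x 13 mm, white with bars) on the drive's top edge, 100 mm above the drive's origin; its axes are the drive's
- label (a point): centre of the white label (56 wide x 50 mm high) on the drive's +x face, at x 7.5, y 0, z 35 mm from the drive's origin; its axes are the drive's
- dock_a: black docking station of the orange-capped drive, fixed, 75 (x) x 120 (y) x 45 mm high, origin on the desk under its centre, x and y as the drive's. The slot in its top is 22 mm deep with about 2 mm play all round; the drive just stands in it and pulls straight up, its top edge 123 mm above the desk
- dock_b: a second docking station like the first, fixed, holding the blue-capped drive
- other_drive: blue-capped drive, same size and frame as the orange one; leave it alone
- camera: tripod of the inspection camera, fixed, origin on the desk under its column; three legs reach 100 mm out, column up to 290 mm
- camera_head: white inspection camera on the tripod, 60 x 56 x 50 mm with a black lens barrel 42 mm across. It looks along its own -x; y is level, z is up through the camera; the head is tipped down by 0.2 to 0.6 rad. Origin at its tilt axle, 310 mm above the desk, on the optical axis. A drive shown upright and square to it has the same orientation as this frame: drive x along head x, drive z along head z
- lens (a point): centre of the lens glass, 48 mm from the head's origin along -x; its axes are the head's
- hdd_low: lower bare hard disk of a stack of two, 147 x 102 x 26 mm, lying on the desk, origin under its centre
- hdd_top: upper hard disk of the stack, same size, lying on the lower one, origin under its centre
- bottle: green bottle, 64 mm across, 200 mm high, upright, origin under its centre
There are look-alikes about, which are no part of the job. Leave any green look-alike of the drive alone.

How it is judged:
By the outcome, as a careful person would: the job done as asked, in the order asked, and still so for the second after the job is handed in, while the arm keeps its last pose, push and grip.
It also fails if it takes over 59 s, if anything falls off the work surface, if the arm or the gripper's body presses on something with over 40 N, if the wrist force passes 120 N, or if a joint passes its speed limit or range.

## Robot

A 7-joint arm with a two-finger parallel gripper is mounted at the origin on the work surface. World frame = base frame: x ahead of the robot, y to its left, z up, the work surface at z = 0. Lengths are in m, angles in rad, forces in N, time in s.
With the tool pointing down it reaches from about 0.4 to 0.85 m from the base axis. Payload 4.5 kg.
Tool frame: the origin (TCP) lies midway between the tips of the shut fingers; the grasp point (between the pads) lies 19 mm behind it; z points along the fingers, y is the line along which they close (so a half turn about z gives the same grasp; the last joint's range is limited). The gripper opens to 88 mm and grips with 3 to 60 N. Pads are 18 mm wide; open, the fingers measure 123 mm over their backs; the gripper's body (75 mm by 187 mm) begins 45 mm behind the grasp point.
Start: joints at [1.204, 0.689, -0.195, 1.565, 0.157, 0.902, -0.215], TCP at [0.244, -0.575, 0.239] pointing down, gripper open.
Joint ranges: [-3.01, 3.01], [-0.46, 2.08], [-1.47, 1.51], [0.13, 2.56], [-1, 4.14], [0.04, 2.09], [-2.66, 2.66]. Speed limits (rad/s): [2.57, 2.57, 3.14, 3.14, 3.14, 3.14, 3.14].

## Interface

Orientations are given as a unit quaternion [x, y, z, w].
In Python, from plant import r gives the robot as it stands.
- The arm moves only by the tool carry_out, never from a script. Its argument "plan" is a list of rows, each an object with "rot": the turn, a rotation vector about the tool's x, y, z in rad, a list of three; "xyz": the shift along the tool's x, y, z in m, a list of three; "grip": the closure in counts, from 0 (fully open) to 255 (shut). In form: [{"rot": [wx, wy, wz], "xyz": [dx, dy, dz], "grip": grip}, ...]. A call has 1 to 8 rows; each row is the pose to reach, as a shift and turn from the pose commanded when the call began, along the tool's axes at that moment; what a row does not reach only later rows make up. A row lasts 1/12 s, in which the tool goes at most 41.7 mm and 7.16 degrees, less where a joint would pass 70% of its speed; a pose out of reach is approached as far as the arm can. A call with a gripper value outside its range is refused whole. The fingers move at their own pace and stop on an object; "squeeze" is the grip in N (left out, the last holds). Time passes only in rows, so rows that repeat a pose let the fingers close. It gives the time, the measured TCP pose, the force, the opening and the grip force at its end, in the units of the state.
- r.get_state(): the state, without advancing time (a new reading comes with each control period).
- r.snapshot(name): name is "scene" or "top"; returns the picture (400x640x3 uint8, red, green, blue); there is no depth.
- r.camera_params(name): a dict with "fx", "fy", "cx", "cy" (pixels), "position" and "attitude" of the camera in the world. Camera axes: x right, y down, z forward; pixel columns grow to the right and rows downward; lengths in m; the calibration is good to about 2 mm. A picture is of the moment at which its call begins. camera_params takes no time and is no camera call.
- r.finish_job(): hands the job in; it is judged then, once.
The state is a dict: "clock": time; "q": joint angles; "qd": joint speeds; "joint_torque": joint torques, N m; "tool_pos": TCP position; "eef_rot": TCP orientation; "contact_force": force on the tool from outside, world axes, zero at the start; "moment": the same for the moment, N m; "opening": opening from 0.0 (shut) to 1.0 (fully open); "finger_force": force on a finger pad.
Only numpy, scipy, OpenCV 4.12 (cv2) and the standard library are available. Lean on these libraries where they do the work, as an engineer would, in place of code of your own. Each camera call takes 0.05 s, during which the arm holds its last target. There are 200 camera calls.

## Working session

There is one attempt and no reset: what is moved stays moved. The work goes in short steps, Python scripts to look and compute and a tool call to move; the robot and the scene stay as the last step left them, time stands still between calls to the robot, and variables do not carry over. Pictures are saved under pics/ and viewed, at most 10 in all, crops included, and the job is handed in when it is done.

Besides the shell and the picture viewer there is one more tool, called after "Request:" as name(argument=value, ...) on one line, values as JSON. carry_out: Moves the arm, as the interface text tells. Its arguments: {"type":"object","properties":{"plan":{"type":"array"},"squeeze":{"type":"number"}},"required":["plan"]}

```bash
mkdir -p pics; ls
python3 - <<'E'
from plant import r
import cv2
print(r.get_state())
for n in ("scene","top"):
    print(n,r.camera_params(n))
    cv2.imwrite(f"pics/{n}0.png",cv2.cvtColor(r.snapshot(n),cv2.COLOR_RGB2BGR))
E
```

```text
pics
{'clock': 0.0, 'q': array([ 1.20379801,  0.68998532, -0.1945021 ,  1.56631668,  0.15727765,
        0.90250158, -0.21510656]), 'qd': array([-0.00133869,  0.00079327, -0.00070044,  0.00095657,  0.00076289,
       -0.00105871, -0.00161647]), 'joint_torque': array([-6.29900733e-04, -5.27567124e+01, -1.26692958e+00, -1.53429937e+01,
       -5.25590801e-02,  6.55801938e-03,  1.48384242e-04]), 'tool_pos': array([ 0.2435569 , -0.57491553,  0.23791618]), 'eef_rot': array([ 9.79981672e-01,  1.99085642e-01, -2.40677645e-04, -8.78989857e-04]), 'contact_force': array([ 0.52943997, -0.22219399,  0.74192575]), 'moment': array([ 0.04832959, -0.04008302, -0.00843347]), 'finger_force': 0.0, 'opening': 0.9961108236360973}
scene {'fx': 402.181999108276, 'fy': 402.181999108276, 'cx': 322.8272187366701, 'cy': 204.65396682853248, 'position': array([1.21744033, 0.07141655, 1.02609265]), 'attitude': array([ 0.61901484,  0.72062369, -0.23754846, -0.20271373])}
top {'fx': 455.0776453393569, 'fy': 455.0776453393569, 'cx': 318.2061788896949, 'cy': 197.80698430809807, 'position': array([ 0.357161  , -0.02161007,  1.52704536]), 'attitude': array([ 0.7278442 , -0.67835772,  0.06667277, -0.07502245])}
```

View pics/scene0.png

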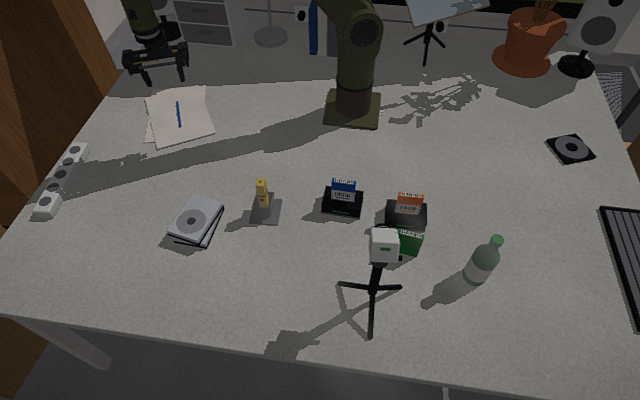

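View pics/top0.png

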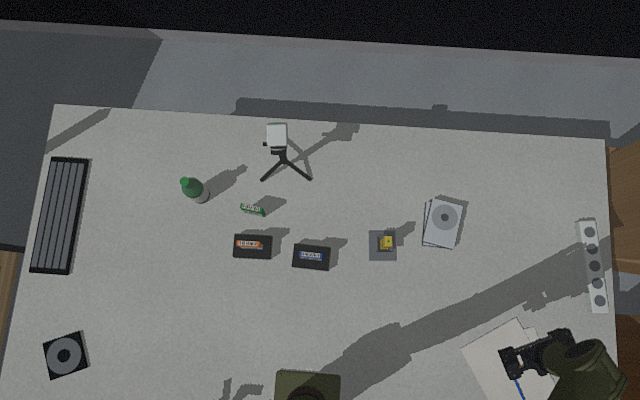

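The scene view looks back at the robot: scanner at (262,193), blue drive (343,190), orange drive (410,203), a green look-alike at (408,242), camera head (385,246), bottle (482,262). In the top view the scanner is at (386,243), orange drive (250,245), blue (311,256), green (252,209), camera head (277,135).

```bash
cat > h.py <<'E'
import numpy as np, cv2
from scipy.spatial.transform import Rotation as R
from plant import r
def ray(cam,u,v):
    p=r.camera_params(cam); d=np.array([(u-p['cx'])/p['fx'],(v-p['cy'])/p['fy'],1])
    return p['position'],R.from_quat(p['attitude']).apply(d)
def onz(cam,u,v,z):
    o,d=ray(cam,u,v); return o+d*(z-o[2])/d[2]
def proj(cam,P):
    p=r.camera_params(cam); c=R.from_quat(p['attitude']).inv().apply(np.asarray(P)-p['position'])
    c=np.atleast_2d(c); return np.c_[c[:,0]/c[:,2]*p['fx']+p['cx'],c[:,1]/c[:,2]*p['fy']+p['cy']]
def tri(a,b):
    (o1,d1),(o2,d2)=ray('scene',*a),ray('top',*b)
    s=np.linalg.lstsq(np.c_[d1,-d2],o2-o1,rcond=None)[0]
    p,q=o1+d1*s[0],o2+d2*s[1]; return (p+q)/2,np.linalg.norm(p-q)
def bgr(n): return cv2.cvtColor(r.snapshot(n),cv2.COLOR_RGB2BGR)
E
python3 - <<'E'
from h import *
t=cv2.imread('pics/top0.png'); s=cv2.imread('pics/scene0.png')
cv2.imwrite('pics/topc.png',cv2.resize(t[110:280,220:420],None,fx=3.5,fy=3.5,interpolation=cv2.INTER_CUBIC))
cv2.imwrite('pics/scenec.png',cv2.resize(s[165:345,240:440],None,fx=3.3,fy=3.3,interpolation=cv2.INTER_CUBIC))
for n,im,z in(('top',t,.11),('scene',s,.1)):
    H=cv2.cvtColor(im,cv2.COLOR_BGR2HSV)
    for c,lo,hi in(('yel',(22,120,80),(34,255,255)),('ora',(5,150,120),(17,255,255)),('blu',(105,140,60),(125,255,255))):
        m=cv2.inRange(H,lo,hi); cs=cv2.findContours(m,cv2.RETR_EXTERNAL,cv2.CHAIN_APPROX_NONE)[0]
        for k in cs:
            if cv2.contourArea(k)>15: print(n,c,cv2.boundingRect(k),np.round(cv2.minAreaRect(k)[0],1),np.round(cv2.minAreaRect(k)[1:][0],1),cv2.minAreaRect(k)[2])
E
```

```text
top yel (380, 236, 13, 14) [386.  242.5] [13. 12.] 90.0
top blu (515, 379, 10, 21) [519.  389.2] [21.9  2. ] 65.224853515625
scene yel (256, 178, 11, 16) [261.  185.5] [15. 10.] 90.0
scene blu (331, 178, 25, 15) [343.1 185. ] [23.3 11.2] 7.765166282653809
```

View pics/topc.png

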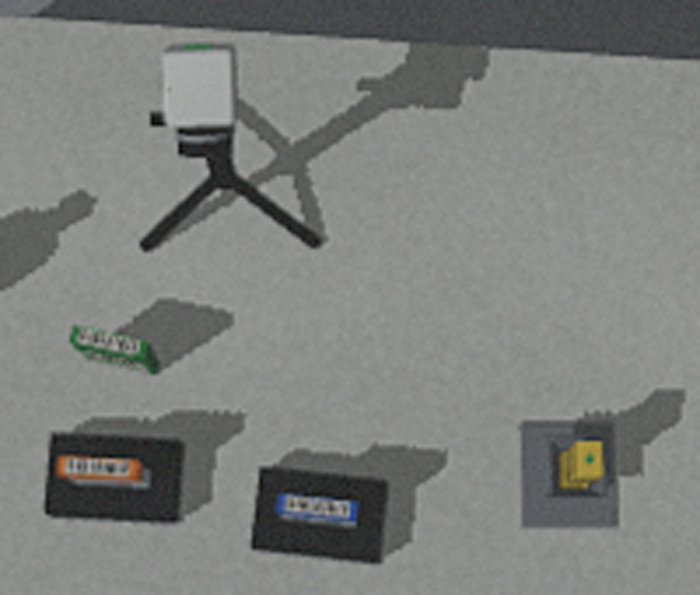

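View pics/scenec.png

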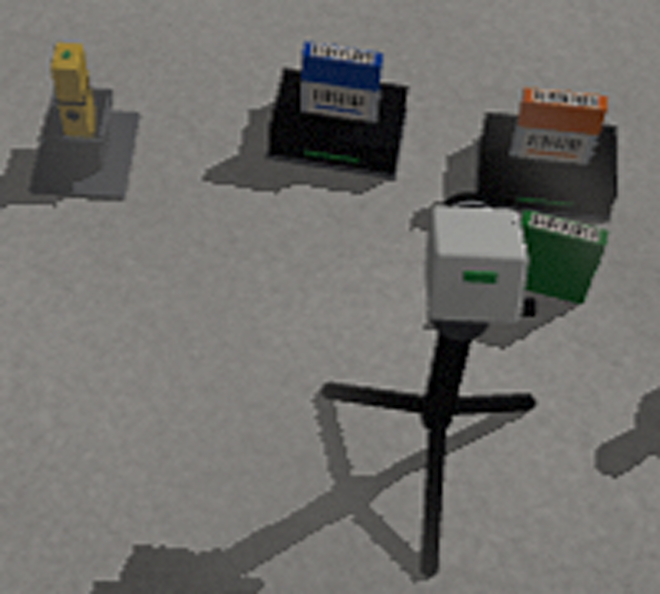

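Run:
```python
from h import *
t=cv2.imread('pics/top0.png'); s=cv2.imread('pics/scene0.png')
C=dict(th=(258,114),sh=(366,222),to=(231,224),so=(391,180),ty=(367,222),sy=(244,174))
def p(k):
    im=t if k[0]=='t' else s; x,y=C[k]
    c=cv2.resize(im[y:y+42,x:x+38],None,fx=7,fy=7,interpolation=cv2.INTER_CUBIC)
    return cv2.convertScaleAbs(c,alpha=1.4)
a=np.vstack([np.hstack([p('th'),p('to'),p('ty')]),np.hstack([p('sh'),p('so'),p('sy')])])
cv2.imwrite('pics/comp.png',a); print(a.shape)
def rep(n,im,name,m,z=None):
    for k in cv2.findContours(m,cv2.RETR_EXTERNAL,cv2.CHAIN_APPROX_NONE)[0]:
        if cv2.contourArea(k)>12: print(n,name,cv2.boundingRect(k),np.round(cv2.boxPoints(cv2.minAreaRect(k)),1).tolist())
for n,im,x,y in(('top',t,*C['to']),('scene',s,*C['so'])):
    H=cv2.cvtColor(im,cv2.COLOR_BGR2HSV); m=np.zeros(H.shape[:2],np.uint8)
    m[y:y+42,x:x+38]=cv2.inRange(H,(3,90,60),(20,255,255))[y:y+42,x:x+38]
    rep(n,im,'ora',m)
H=cv2.cvtColor(t,cv2.COLOR_BGR2HSV); m=np.zeros(H.shape[:2],np.uint8); m[114:156,258:296]=cv2.inRange(H,(0,0,165),(180,60,255))[114:156,258:296]; rep('top',t,'head',m)
print(t[135,277],s[232,385],s[255,385])
```

```text
(588, 798, 3)
top ora (236, 240, 25, 8) [[235.6999969482422, 245.89999389648438], [236.0, 239.60000610351562], [260.20001220703125, 240.6999969482422], [260.0, 247.0]]
scene ora (397, 191, 27, 15) [[396.70001220703125, 202.6999969482422], [398.1000061035156, 190.89999389648438], [423.5, 194.10000610351562], [422.0, 205.89999389648438]]
top head (267, 125, 19, 21) [[267.0, 125.0], [285.0, 125.0], [285.0, 145.0], [267.0, 145.0]]
[166 168 165] [150 152 152] [89 91 92]
```

View pics/comp.png

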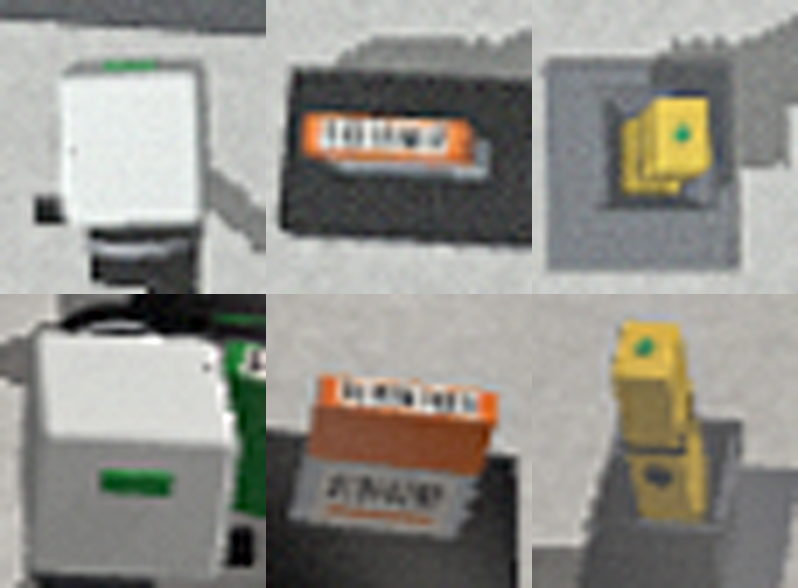

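The composite shows the head's top face corners in both views (top panel ~(65,72),(196,67),(200,222),(68,226); scene panel ~(45,337),(218,340),(232,445),(35,437)), the orange tag centre at panel (386,138)/(408,397), and the scanner top centred at (680,137)/(650,348), holder foot (546..740, 59..268).

Run:
```python
from h import *
np.set_printoptions(precision=4,suppress=True)
C=dict(th=(258,114),sh=(366,222),to=(231,224),so=(391,180),ty=(367,222),sy=(244,174))
def px(k,u,v):
    u-={'h':0,'o':266,'y':532}[k[1]]; v-=0 if k[0]=='t' else 294
    return C[k][0]+(u+.5)/7-.5, C[k][1]+(v+.5)/7-.5
print('tag',tri(px('so',408,397),px('to',386,138)),onz('top',*px('to',386,138),.123),onz('scene',*px('so',408,397),.123))
# yaw of drive from tag ends / cap edges  (direction = drive y)
yaw=lambda a,b:np.arctan2(-(b-a)[0],(b-a)[1])
for a,b in(((470,120),(306,113)),((448,152),(322,148))):
    A,B=[onz('top',*px('to',*q),.123) for q in(a,b)]; print('yaw top',yaw(A,B),np.linalg.norm(B-A))
for a,b in(((320,377),(497,393)),((316,402),(495,418))):
    A,B=[onz('scene',*px('so',*q),.123) for q in(a,b)]; print('yaw scene',yaw(A,B),np.linalg.norm(B-A))
print('scan',tri(px('sy',650,348),px('ty',680,137)),onz('top',*px('ty',680,137),.146),onz('scene',*px('sy',650,348),.146))
f=[onz('top',*px('ty',*q),.006) for q in((546,58),(740,60),(738,268),(548,268))]
print('foot',np.array(f)[:,:2].tolist(),np.mean(f,0)); print('yaw foot',[yaw(f[1],f[0]),yaw(f[2],f[3])],[np.arctan2(d[1],d[0]) for d in(f[0]-f[3],f[1]-f[2])])
T=dict(BL=((65,72),(232,445)),BR=((196,67),(35,437)),FL=((68,226),(218,340)),FR=((200,222),(45,337)))
P={k:tri(px('sh',*s),px('th',*t)) for k,(t,s) in T.items()}
for k,v in P.items(): print(k,v)
P={k:v[0] for k,v in P.items()}
fx=(P['BL']+P['BR']-P['FL']-P['FR'])/2; yy=(P['BL']+P['FL']-P['BR']-P['FR'])/2
print('len',np.linalg.norm(fx),np.linalg.norm(yy),'head yaw x',np.arctan2(fx[1],fx[0]),'y',yaw(0*yy,yy),'pitch',np.arctan2(fx[2],np.hypot(fx[0],fx[1])),'ctr',sum(P.values())/4)
feet=[onz('scene',240+u/3.3-.35,165+v/3.3-.35,.005) for u,v in((327,389),(530,403),(428,573))]
print('feet',feet,'ctr',np.mean(feet,0)); print([onz('top',220+u/3.5-.35,110+v/3.5-.35,.005) for u,v in((147,245),(318,241))])
print('green',[onz('top',220+u/3.5-.35,110+v/3.5-.35,z) for u,v,z in((76,328,.1),(143,345,.1),(155,372,0))])
print('blue',onz('top',220+318/3.5-.35,110+508/3.5-.35,.123))
```

```text
tag (array([0.4841, 0.2118, 0.1208]), np.float64(0.001600101862746512)) [0.4839 0.2123 0.123 ] [0.486  0.2107 0.123 ]
yaw top 0.027684206600551098 0.07266528042255954
yaw top 0.03870551238258573 0.05566970302367263
yaw scene 0.034426875814305535 0.07147492538485335
yaw scene 0.036535482006832806 0.07180958510958832
scan (array([ 0.5188, -0.2165,  0.1426]), np.float64(0.0017237364999106253)) [ 0.5182 -0.2152  0.146 ] [ 0.5215 -0.2163  0.146 ]
foot [[0.567979235568981, -0.16914994371054182], [0.5735429345886792, -0.2620310213322861], [0.4743577616561573, -0.26471732827169436], [0.46801853282859135, -0.17497484932852178]] [ 0.521  -0.2177  0.006 ]
yaw foot [np.float64(0.05982982708974644), np.float64(0.07052085794309139)] [np.float64(0.05820613302640572), np.float64(0.027077135827963294)]
BL (array([0.793 , 0.1557, 0.3469]), np.float64(0.00043984047420131747))
BR (array([0.7986, 0.1028, 0.3471]), np.float64(0.004154932797504279))
FL (array([0.7394, 0.1531, 0.3186]), np.float64(0.0003702733711905331))
FR (array([0.7451, 0.1016, 0.317 ]), np.float64(0.0011433359844199278))
len 0.061038537759289115 0.052523942095838834 head yaw x 0.03516093816375444 y 0.10812302620456034 pitch 0.4981388407281735 ctr [0.769  0.1283 0.3324]
feet [array([0.7311, 0.0393, 0.005 ]), array([0.7183, 0.2076, 0.005 ]), array([0.8717, 0.1357, 0.005 ])] ctr [0.7737 0.1275 0.005 ]
[array([0.7161, 0.2063, 0.005 ]), array([0.7318, 0.0388, 0.005 ])]
green [array([0.6115, 0.2493, 0.1   ]), array([0.6001, 0.1868, 0.1   ]), array([ 0.5914,  0.1872, -0.    ])]
blue [0.4623 0.0162 0.123 ]
```

Positions are consistent to ~2 mm: tag (0.4845, 0.2115), yaw 0.035; scanner (0.5195, −0.216), yaw 0.055; head pitch ≈0.50, yaw ≈0.08. Now the approach.

```bash
cat >> h.py <<'E'
np.set_printoptions(precision=4,suppress=True)
def down(psi): # tool x at angle psi, tool z down
    c,s=np.cos(psi),np.sin(psi); return R.from_matrix(np.array([[c,s,0],[s,-c,0],[0,0,-1]]))
def go(p,Rt):
    st=r.get_state(); R0=R.from_quat(st['eef_rot'])
    print('t',round(st['clock'],2),'pos',st['tool_pos'],'open',round(st['opening'],3),'F',st['contact_force'],'q',st['q'])
    print('rot',(R0.inv()*Rt).as_rotvec(),'xyz',R0.inv().apply(np.array(p)-st['tool_pos']))
E
python3 -c "
from h import *
go([.5195,-.216,.23],down(.055))"
```

```text
t 0.1 pos [ 0.2436 -0.575   0.238 ] open 1.001 F [ 0.0817  0.128  -0.5247] q [ 1.2038  0.6899 -0.1945  1.5662  0.1573  0.9025 -0.2151]
rot [-0.0016  0.0004  0.3458] xyz [ 0.3941 -0.2229  0.0083]
```

Request:
carry_out(plan=[{"rot": [0, 0, 0.1], "xyz": [0.036, -0.02, 0], "grip": 0}, {"rot": [0, 0, 0.2], "xyz": [0.072, -0.041, 0], "grip": 0}, {"rot": [0, 0, 0.3], "xyz": [0.108, -0.061, 0], "grip": 0}, {"rot": [0, 0, 0.346], "xyz": [0.144, -0.081, 0], "grip": 0}, {"rot": [0, 0, 0.346], "xyz": [0.18, -0.102, 0], "grip": 0}, {"rot": [0, 0, 0.346], "xyz": [0.216, -0.122, 0], "grip": 0}, {"rot": [0, 0, 0.346], "xyz": [0.252, -0.143, 0], "grip": 0}, {"rot": [0, 0, 0.346], "xyz": [0.288, -0.163, 0], "grip": 0}], squeeze=25)

```text
clock: 0.77
tool_pos: [0.4461, -0.311, 0.2385]
eef_rot: [1.0, 0.027, -0.0, -0.0]
contact_force: [1.0, -0.6, -0.8]
opening: 1.001
finger_force: 0.0
```

```bash
python3 -c "
from h import *
go([.5195,-.216,.23],down(.055))"
```

```text
t 0.77 pos [ 0.4461 -0.311   0.2385] open 1.001 F [ 1.0187 -0.5647 -0.7849] q [ 0.562   0.5794 -0.0614  1.8161  0.0494  0.7483 -1.0416]
rot [-0.0004  0.0006 -0.0001] xyz [ 0.0785 -0.0908  0.0085]
```

Request:
carry_out(plan=[{"rot": [0, 0, 0], "xyz": [0.026, -0.03, 0], "grip": 0}, {"rot": [0, 0, 0], "xyz": [0.052, -0.06, 0], "grip": 0}, {"rot": [0, 0, 0], "xyz": [0.078, -0.09, 0], "grip": 0}, {"rot": [0, 0, 0], "xyz": [0.078, -0.09, 0.01], "grip": 0}, {"rot": [0, 0, 0], "xyz": [0.078, -0.09, 0.03], "grip": 0}, {"rot": [0, 0, 0], "xyz": [0.078, -0.09, 0.05], "grip": 0}, {"rot": [0, 0, 0], "xyz": [0.078, -0.09, 0.05], "grip": 0}, {"rot": [0, 0, 0], "xyz": [0.078, -0.09, 0.05], "grip": 0}])

```text
clock: 1.43
tool_pos: [0.5174, -0.2188, 0.1879]
eef_rot: [1.0, 0.027, -0.001, -0.0]
contact_force: [-0.1, 0.3, -0.0]
opening: 1.0
finger_force: 0.0
```

Run:
```python
from h import *
go([.5195,-.216,.094],down(.055))
t=bgr('top'); s=bgr('scene')
a=cv2.resize(t[195:295,335:435],(400,400),interpolation=cv2.INTER_CUBIC); b=cv2.resize(s[130:230,215:315],(400,400),interpolation=cv2.INTER_CUBIC)
cv2.imwrite('pics/grip1.png',cv2.convertScaleAbs(np.hstack([a,b]),alpha=1.3))
```

```text
t 1.43 pos [ 0.5174 -0.2188  0.1879] open 1.0 F [-0.0574  0.3215 -0.0136] q [ 0.344   0.6722 -0.0437  1.8134  0.0445  0.6598 -1.2415]
rot [-0.001   0.0027 -0.0003] xyz [ 0.0025 -0.0026  0.0939]
```

View pics/grip1.png

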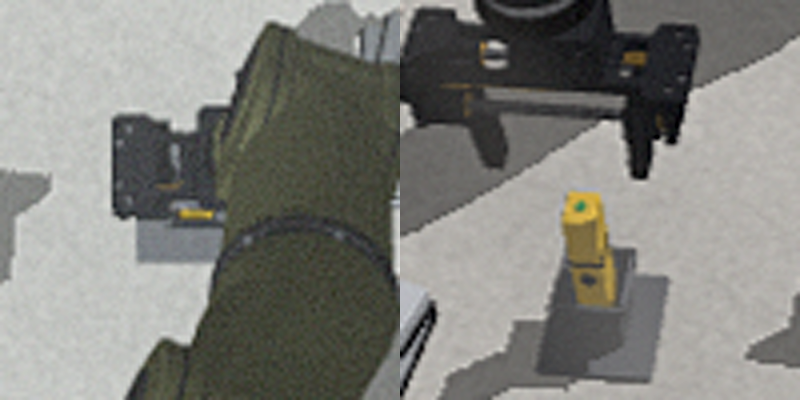

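The scene half shows the open fingertips at (495,165) and (640,175) straddling the scanner top at (582,205); good. Descend and grip.

Request:
carry_out(plan=[{"rot": [0, 0, 0], "xyz": [0.0025, -0.0025, 0.02], "grip": 0}, {"rot": [0, 0, 0], "xyz": [0.0025, -0.0025, 0.045], "grip": 0}, {"rot": [0, 0, 0], "xyz": [0.0025, -0.0025, 0.07], "grip": 0}, {"rot": [0, 0, 0], "xyz": [0.0025, -0.0025, 0.085], "grip": 0}, {"rot": [0, 0, 0], "xyz": [0.0025, -0.0025, 0.094], "grip": 0}, {"rot": [0, 0, 0], "xyz": [0.0025, -0.0025, 0.094], "grip": 0}, {"rot": [0, 0, 0], "xyz": [0.0025, -0.0025, 0.094], "grip": 60}, {"rot": [0, 0, 0], "xyz": [0.0025, -0.0025, 0.094], "grip": 120}])

```text
clock: 2.2
tool_pos: [0.5218, -0.2167, 0.0961]
eef_rot: [1.0, 0.027, 0.001, 0.0]
contact_force: [-0.1, -0.6, -0.2]
opening: 0.872
finger_force: 0.0
```

Request:
carry_out(plan=[{"rot": [0, 0, 0], "xyz": [0, 0, 0], "grip": 150}, {"rot": [0, 0, 0], "xyz": [0, 0, 0], "grip": 180}, {"rot": [0, 0, 0], "xyz": [0, 0, 0], "grip": 210}, {"rot": [0, 0, 0], "xyz": [0, 0, 0], "grip": 255}, {"rot": [0, 0, 0], "xyz": [0, 0, 0], "grip": 255}, {"rot": [0, 0, 0], "xyz": [0, 0, 0], "grip": 255}, {"rot": [0, 0, 0], "xyz": [0, 0, 0], "grip": 255}, {"rot": [0, 0, 0], "xyz": [0, 0, 0], "grip": 255}], squeeze=25)

```text
clock: 2.87
tool_pos: [0.5207, -0.2162, 0.0947]
eef_rot: [1.0, 0.027, -0.0, 0.0]
contact_force: [0.1, 0.1, -0.9]
opening: 0.269
finger_force: 25.0
```

Run:
```python
from h import *
go([.5195,-.216,.094],down(.055))
```

```text
t 2.87 pos [ 0.5207 -0.2162  0.0947] open 0.269 F [ 0.0606  0.0616 -0.9222] q [ 0.3321  0.8195 -0.0345  1.8703  0.0578  0.4528 -1.2595]
rot [ 0.      0.0001 -0.0002] xyz [-0.0012 -0.0003  0.0007]
```

Request:
carry_out(plan=[{"rot": [0, 0, 0], "xyz": [0, 0, -0.008], "grip": 255}, {"rot": [0, 0, 0], "xyz": [0, 0, -0.025], "grip": 255}, {"rot": [0, 0, 0], "xyz": [0, 0, -0.05], "grip": 255}, {"rot": [0, 0, 0], "xyz": [0, 0, -0.08], "grip": 255}, {"rot": [0, 0, 0], "xyz": [0, 0, -0.11], "grip": 255}, {"rot": [0, 0, 0], "xyz": [0, 0, -0.14], "grip": 255}, {"rot": [0, 0, 0], "xyz": [0, 0, -0.165], "grip": 255}, {"rot": [0, 0, 0], "xyz": [0, 0, -0.18], "grip": 255}])

```text
clock: 3.53
tool_pos: [0.5215, -0.2166, 0.2782]
eef_rot: [1.0, 0.027, 0.002, 0.001]
contact_force: [0.0, 0.1, -1.5]
opening: 0.272
finger_force: 25.0
```

Run:
```python
from h import *
go([.4857,.2115,.275],down(.055))
```

```text
t 3.53 pos [ 0.5215 -0.2166  0.2782] open 0.272 F [ 0.0005  0.1252 -1.5034] q [ 0.3399  0.5553 -0.0459  1.711   0.0319  0.8719 -1.2357]
rot [ 0.0016 -0.0038 -0.0004] xyz [-0.0123 -0.4294  0.0025]
```

Request:
carry_out(plan=[{"rot": [0, 0, 0], "xyz": [0, -0.02, 0], "grip": 255}, {"rot": [0, 0, 0], "xyz": [-0.001, -0.05, 0], "grip": 255}, {"rot": [0, 0, 0], "xyz": [-0.002, -0.085, 0], "grip": 255}, {"rot": [0, 0, 0], "xyz": [-0.003, -0.12, 0], "grip": 255}, {"rot": [0, 0, 0], "xyz": [-0.005, -0.155, 0], "grip": 255}, {"rot": [0, 0, 0], "xyz": [-0.006, -0.19, 0], "grip": 255}, {"rot": [0, 0, 0], "xyz": [-0.007, -0.225, 0], "grip": 255}, {"rot": [0, 0, 0], "xyz": [-0.008, -0.26, 0], "grip": 255}])

```text
clock: 4.2
tool_pos: [0.4977, 0.0444, 0.2751]
eef_rot: [1.0, 0.027, -0.0, 0.0]
contact_force: [1.6, -0.1, -1.4]
opening: 0.267
finger_force: 25.0
```

Request:
carry_out(plan=[{"rot": [0, 0, 0], "xyz": [0, -0.035, 0], "grip": 255}, {"rot": [0, 0, 0], "xyz": [-0.001, -0.07, 0], "grip": 255}, {"rot": [0, 0, 0], "xyz": [-0.002, -0.105, 0], "grip": 255}, {"rot": [0, 0, 0], "xyz": [-0.003, -0.135, 0], "grip": 255}, {"rot": [0, 0, 0], "xyz": [-0.004, -0.155, 0], "grip": 255}, {"rot": [0, 0, 0], "xyz": [-0.0045, -0.169, 0], "grip": 255}, {"rot": [0, 0, 0], "xyz": [-0.0045, -0.169, 0], "grip": 255}, {"rot": [0, 0, 0], "xyz": [-0.0045, -0.169, 0], "grip": 255}])

```text
clock: 4.87
tool_pos: [0.4843, 0.2114, 0.2748]
eef_rot: [1.0, 0.028, -0.0, 0.0]
contact_force: [0.6, 0.5, -2.0]
opening: 0.271
finger_force: 25.0
```

Run:
```python
from h import *
go([.4857,.2115,.2617],down(.055))
t=bgr('top'); s=bgr('scene')
a=cv2.resize(t[200:280,205:285],(480,480),interpolation=cv2.INTER_CUBIC); b=cv2.resize(s[150:230,378:431],(318,480),interpolation=cv2.INTER_CUBIC)
cv2.imwrite('pics/scan.png',cv2.convertScaleAbs(np.hstack([a,b]),alpha=1.3))
```

```text
t 4.87 pos [0.4843 0.2114 0.2748] open 0.271 F [ 0.6329  0.4956 -2.0299] q [-0.4799  0.5123 -0.0301  1.8154  0.0208  0.8147 -2.0349]
rot [0.0006 0.0004 0.0013] xyz [ 0.0014 -0.      0.0131]
```

View pics/scan.png

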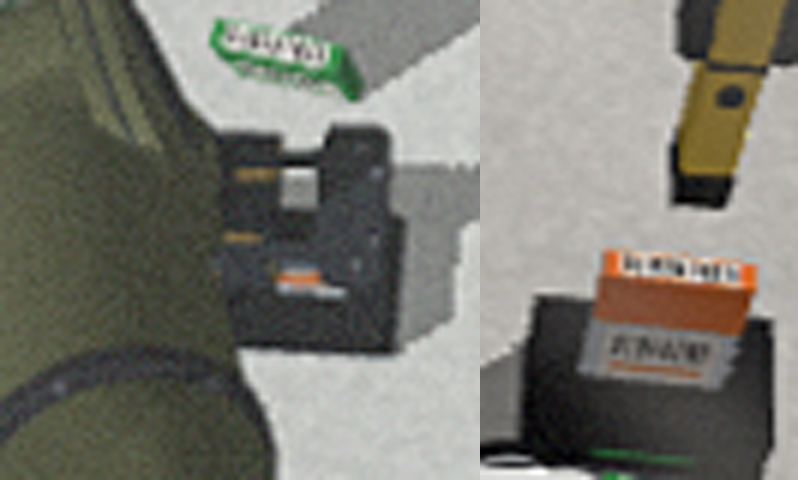

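The scanner's dark window end is at panel x 673–730, bottom y≈207 in the scene half, hanging upright above the orange drive's tag. Lower to 5 cm and hold; check the projection too.

Request:
carry_out(plan=[{"rot": [0, 0, 0], "xyz": [0.0014, 0, 0.005], "grip": 255}, {"rot": [0, 0, 0], "xyz": [0.0014, 0, 0.01], "grip": 255}, {"rot": [0, 0, 0], "xyz": [0.0014, 0, 0.013], "grip": 255}, {"rot": [0, 0, 0], "xyz": [0.0014, 0, 0.013], "grip": 255}, {"rot": [0, 0, 0], "xyz": [0.0014, 0, 0.013], "grip": 255}])

```text
clock: 5.38
tool_pos: [0.4861, 0.211, 0.2613]
eef_rot: [1.0, 0.027, -0.0, 0.0]
contact_force: [0.1, 0.4, -2.5]
opening: 0.273
finger_force: 25.0
```

Run:
```python
from h import *
go([.4857,.2115,.2617],down(.055))
# previous picture: TCP (.4843,.2114,.2748); predicted lower front corners of the scanner vs seen
c=np.array([.4831,.2114,.2748-.0887])
print('pred',proj('scene',[c+[.015,-.012,0],c+[.015,.012,0],c+[-.015,.012,0]]),'seen',[(378+(u-480)/6,150+v/6) for u,v in((673,205),(727,208))])
for u,v in((673,205),(727,208)):
    print(onz('scene',378+(u-480)/6-.4,150+v/6-.4,c[2]))
```

```text
t 5.38 pos [0.4861 0.211  0.2613] open 0.273 F [ 0.0542  0.3931 -2.4642] q [-0.4775  0.5316 -0.0304  1.8288  0.022   0.7824 -2.0359]
rot [ 0.0005  0.0008 -0.0007] xyz [-0.0003 -0.0005 -0.0004]
pred [[410.6107 182.9445]
 [419.5902 183.9761]
 [419.7042 175.5893]] seen [(410.1666666666667, 184.16666666666666), (419.1666666666667, 184.66666666666666)]
[0.5013 0.1972 0.1861]
[0.4995 0.2212 0.1861]
```

Request:
carry_out(plan=[{"rot": [0, 0, 0], "xyz": [0, 0, 0], "grip": 255}, {"rot": [0, 0, 0], "xyz": [0, 0, 0], "grip": 255}, {"rot": [0, 0, 0], "xyz": [0, 0, 0], "grip": 255}, {"rot": [0, 0, 0], "xyz": [0, 0, 0], "grip": 255}, {"rot": [0, 0, 0], "xyz": [0, 0, 0], "grip": 255}, {"rot": [0, 0, 0], "xyz": [0, 0, 0], "grip": 255}, {"rot": [0, 0, 0], "xyz": [0, 0, 0], "grip": 255}, {"rot": [0, 0, 0], "xyz": [0, 0, 0], "grip": 255}])

```text
clock: 6.05
tool_pos: [0.4862, 0.2115, 0.2617]
eef_rot: [1.0, 0.027, 0.0, 0.0]
contact_force: [0.9, -0.6, -1.5]
opening: 0.272
finger_force: 25.0
```

Request:
carry_out(plan=[{"rot": [0, 0, 0], "xyz": [0, 0, 0], "grip": 255}, {"rot": [0, 0, 0], "xyz": [0, 0, 0], "grip": 255}, {"rot": [0, 0, 0], "xyz": [0, 0, 0], "grip": 255}, {"rot": [0, 0, 0], "xyz": [0, 0, 0], "grip": 255}, {"rot": [0, 0, 0], "xyz": [0, 0, 0], "grip": 255}, {"rot": [0, 0, 0], "xyz": [0, 0, 0], "grip": 255}, {"rot": [0, 0, 0], "xyz": [0, 0, 0], "grip": 255}, {"rot": [0, 0, 0], "xyz": [0, 0, 0], "grip": 255}])

```text
clock: 6.72
tool_pos: [0.4862, 0.2115, 0.2617]
eef_rot: [1.0, 0.027, 0.0, 0.0]
contact_force: [-0.4, -0.5, -2.0]
opening: 0.268
finger_force: 25.0
```

Request:
carry_out(plan=[{"rot": [0, 0, 0], "xyz": [0, 0, 0], "grip": 255}, {"rot": [0, 0, 0], "xyz": [0, 0, 0], "grip": 255}, {"rot": [0, 0, 0], "xyz": [0, 0, -0.01], "grip": 255}, {"rot": [0, 0, 0], "xyz": [0.001, 0.03, -0.015], "grip": 255}, {"rot": [0, 0, 0], "xyz": [0.002, 0.065, -0.015], "grip": 255}, {"rot": [0, 0, 0], "xyz": [0.003, 0.1, -0.015], "grip": 255}, {"rot": [0, 0, 0], "xyz": [0.004, 0.135, -0.015], "grip": 255}, {"rot": [0, 0, 0], "xyz": [0.005, 0.17, -0.015], "grip": 255}])

```text
clock: 7.38
tool_pos: [0.5004, 0.0405, 0.2769]
eef_rot: [1.0, 0.028, 0.0, 0.0]
contact_force: [0.6, 0.1, -2.0]
opening: 0.273
finger_force: 25.0
```

Request:
carry_out(plan=[{"rot": [0, 0, 0], "xyz": [0.001, 0.035, 0], "grip": 255}, {"rot": [0, 0, 0], "xyz": [0.002, 0.07, 0], "grip": 255}, {"rot": [0, 0, 0], "xyz": [0.003, 0.105, 0], "grip": 255}, {"rot": [0, 0, 0], "xyz": [0.004, 0.14, 0], "grip": 255}, {"rot": [0, 0, 0], "xyz": [0.005, 0.175, 0], "grip": 255}, {"rot": [0, 0, 0], "xyz": [0.006, 0.21, 0], "grip": 255}, {"rot": [0, 0, 0], "xyz": [0.006, 0.24, 0], "grip": 255}, {"rot": [0, 0, 0], "xyz": [0.006, 0.255, 0], "grip": 255}])

```text
clock: 8.05
tool_pos: [0.5197, -0.2178, 0.2767]
eef_rot: [1.0, 0.024, -0.0, 0.002]
contact_force: [0.2, -1.2, -1.8]
opening: 0.273
finger_force: 25.0
```

Run:
```python
from h import *
go([.5207,-.2162,.16],down(.055))
```

```text
t 8.05 pos [ 0.5197 -0.2178  0.2767] open 0.273 F [ 0.156  -1.1817 -1.7758] q [ 0.3375  0.5566 -0.0399  1.7139  0.0316  0.8707 -1.2385]
rot [ 0.0032  0.0001 -0.006 ] xyz [ 0.0011 -0.0019  0.1167]
```

Request:
carry_out(plan=[{"rot": [0, 0, 0], "xyz": [0.001, -0.001, 0.02], "grip": 255}, {"rot": [0, 0, 0], "xyz": [0.001, -0.001, 0.05], "grip": 255}, {"rot": [0, 0, 0], "xyz": [0.001, -0.001, 0.08], "grip": 255}, {"rot": [0, 0, 0], "xyz": [0.001, -0.001, 0.1], "grip": 255}, {"rot": [0, 0, 0], "xyz": [0.001, -0.001, 0.107], "grip": 255}, {"rot": [0, 0, 0], "xyz": [0.001, -0.001, 0.107], "grip": 255}, {"rot": [0, 0, 0], "xyz": [0.001, -0.001, 0.107], "grip": 255}])

```text
clock: 8.63
tool_pos: [0.522, -0.2114, 0.1703]
eef_rot: [1.0, 0.027, 0.0, 0.0]
contact_force: [0.5, -0.6, -1.7]
opening: 0.271
finger_force: 25.0
```

Run:
```python
from h import *
go([.5207,-.2162,.096],down(.055))
```

```text
t 8.63 pos [ 0.522  -0.2114  0.1703] open 0.271 F [ 0.5148 -0.6367 -1.6886] q [ 0.3272  0.6982 -0.0409  1.828   0.0457  0.6153 -1.2574]
rot [ 0.0004 -0.0009 -0.0002] xyz [-0.0016  0.0047  0.0743]
```

Request:
carry_out(plan=[{"rot": [0, 0, 0], "xyz": [-0.0015, 0.0047, 0], "grip": 255}, {"rot": [0, 0, 0], "xyz": [-0.0015, 0.0047, 0.008], "grip": 255}, {"rot": [0, 0, 0], "xyz": [-0.0015, 0.0047, 0.02], "grip": 255}, {"rot": [0, 0, 0], "xyz": [-0.0015, 0.0047, 0.035], "grip": 255}, {"rot": [0, 0, 0], "xyz": [-0.0015, 0.0047, 0.05], "grip": 255}, {"rot": [0, 0, 0], "xyz": [-0.0015, 0.0047, 0.062], "grip": 255}, {"rot": [0, 0, 0], "xyz": [-0.0015, 0.0047, 0.07], "grip": 255}, {"rot": [0, 0, 0], "xyz": [-0.0015, 0.0047, 0.074], "grip": 255}])

```text
clock: 9.3
tool_pos: [0.52, -0.2162, 0.0951]
eef_rot: [1.0, 0.027, -0.0, 0.0]
contact_force: [0.0, 0.7, -2.3]
opening: 0.271
finger_force: 25.0
```

Request:
carry_out(plan=[{"rot": [0, 0, 0], "xyz": [0, 0, 0.001], "grip": 255}, {"rot": [0, 0, 0], "xyz": [0, 0, 0.001], "grip": 255}])

```text
clock: 9.47
tool_pos: [0.5205, -0.2162, 0.0951]
eef_rot: [1.0, 0.027, 0.0, 0.0]
contact_force: [0.1, -0.1, -2.1]
opening: 0.268
finger_force: 25.0
```

Back at the pick pose with no side force; release and retreat.

Request:
carry_out(plan=[{"rot": [0, 0, 0], "xyz": [0, 0, 0], "grip": 170}, {"rot": [0, 0, 0], "xyz": [0, 0, 0], "grip": 120}, {"rot": [0, 0, 0], "xyz": [0, 0, 0], "grip": 60}, {"rot": [0, 0, 0], "xyz": [0, 0, 0], "grip": 0}, {"rot": [0, 0, 0], "xyz": [0, 0, 0], "grip": 0}, {"rot": [0, 0, 0], "xyz": [0, 0, 0], "grip": 0}, {"rot": [0, 0, 0], "xyz": [0, 0, -0.01], "grip": 0}, {"rot": [0, 0, 0], "xyz": [0, 0, -0.04], "grip": 0}])

```text
clock: 10.13
tool_pos: [0.5177, -0.215, 0.1325]
eef_rot: [1.0, 0.028, -0.004, -0.001]
contact_force: [0.3, 1.0, 0.2]
opening: 0.839
finger_force: 0.0
```

Request:
carry_out(plan=[{"rot": [0, 0, 0], "xyz": [0, 0, -0.03], "grip": 0}, {"rot": [0, 0, 0], "xyz": [0, 0, -0.065], "grip": 0}, {"rot": [0, 0, 0], "xyz": [0, 0, -0.09], "grip": 0}, {"rot": [0, 0, 0], "xyz": [0, 0, -0.1], "grip": 0}, {"rot": [0, 0, 0], "xyz": [0, -0.03, -0.1], "grip": 0}, {"rot": [0, 0, 0], "xyz": [-0.001, -0.065, -0.1], "grip": 0}, {"rot": [0, 0, 0], "xyz": [-0.002, -0.1, -0.1], "grip": 0}, {"rot": [0, 0, 0], "xyz": [-0.003, -0.135, -0.1], "grip": 0}])

```text
clock: 10.8
tool_pos: [0.5089, -0.0801, 0.2345]
eef_rot: [1.0, 0.027, -0.0, -0.0]
contact_force: [0.5, 0.0, -0.6]
opening: 1.001
finger_force: 0.0
```

Run:
```python
from h import *
go([.485,.2115,.22],down(.035+np.pi/2))
s=bgr('scene'); H=cv2.cvtColor(s,cv2.COLOR_BGR2HSV); m=cv2.inRange(H,(22,120,80),(34,255,255))
for k in cv2.findContours(m,cv2.RETR_EXTERNAL,cv2.CHAIN_APPROX_NONE)[0]:
    if cv2.contourArea(k)>15: print(cv2.boundingRect(k))
```

```text
t 10.8 pos [ 0.5089 -0.0801  0.2345] open 1.001 F [ 0.5107  0.0219 -0.6198] q [ 0.0858  0.5501 -0.0302  1.9031  0.0247  0.6895 -1.476 ]
rot [-0.0007  0.0004 -1.552 ] xyz [-0.0082 -0.2925  0.0146]
(256, 178, 13, 28)
```

Request:
carry_out(plan=[{"rot": [0, 0, -0.12], "xyz": [0, -0.024, 0], "grip": 0}, {"rot": [0, 0, -0.24], "xyz": [-0.001, -0.048, 0], "grip": 0}, {"rot": [0, 0, -0.36], "xyz": [-0.002, -0.072, 0], "grip": 0}, {"rot": [0, 0, -0.48], "xyz": [-0.003, -0.096, 0], "grip": 0}, {"rot": [0, 0, -0.6], "xyz": [-0.004, -0.12, 0], "grip": 0}, {"rot": [0, 0, -0.72], "xyz": [-0.005, -0.144, 0], "grip": 0}, {"rot": [0, 0, -0.84], "xyz": [-0.006, -0.168, 0], "grip": 0}, {"rot": [0, 0, -0.96], "xyz": [-0.007, -0.192, 0], "grip": 0}])

```text
clock: 11.52
tool_pos: [0.4917, 0.1107, 0.2344]
eef_rot: [0.873, 0.488, -0.0, 0.0]
contact_force: [0.4, -0.4, 0.2]
opening: 1.0
finger_force: 0.0
```

Run:
```python
from h import *
go([.485,.2115,.20],down(.035+np.pi/2))
```

```text
t 11.52 pos [0.4917 0.1107 0.2344] open 1.0 F [ 0.44   -0.3595  0.2392] q [-0.1238  0.5476 -0.2955  1.9257  0.2372  0.7027 -1.1107]
rot [-0.0007  0.0007 -0.5851] xyz [ 0.0825 -0.0584  0.0344]
```

Request:
carry_out(plan=[{"rot": [0, 0, -0.12], "xyz": [0.017, -0.012, 0], "grip": 0}, {"rot": [0, 0, -0.24], "xyz": [0.034, -0.024, 0], "grip": 0}, {"rot": [0, 0, -0.36], "xyz": [0.051, -0.036, 0.005], "grip": 0}, {"rot": [0, 0, -0.48], "xyz": [0.068, -0.048, 0.015], "grip": 0}, {"rot": [0, 0, -0.585], "xyz": [0.0825, -0.058, 0.03], "grip": 0}, {"rot": [0, 0, -0.585], "xyz": [0.0825, -0.058, 0.034], "grip": 0}, {"rot": [0, 0, -0.585], "xyz": [0.0825, -0.058, 0.034], "grip": 0}, {"rot": [0, 0, -0.585], "xyz": [0.0825, -0.058, 0.034], "grip": 0}])

```text
clock: 12.18
tool_pos: [0.4864, 0.209, 0.2004]
eef_rot: [0.698, 0.716, -0.001, 0.0]
contact_force: [-1.1, 0.8, -0.0]
opening: 0.999
finger_force: 0.0
```

Run:
```python
from h import *
go([.485,.2115,.087],down(.035+np.pi/2))
```

```text
t 12.18 pos [0.4864 0.209  0.2004] open 0.999 F [-1.0686  0.7536 -0.0104] q [-0.2333  0.6433 -0.4245  1.8854  0.3962  0.6983 -0.8651]
rot [-0.0011  0.002  -0.0092] xyz [ 0.0027 -0.0012  0.1134]
```

Request:
carry_out(plan=[{"rot": [0, 0, -0.005], "xyz": [0.0025, -0.001, 0.015], "grip": 0}, {"rot": [0, 0, -0.005], "xyz": [0.0025, -0.001, 0.04], "grip": 0}, {"rot": [0, 0, -0.005], "xyz": [0.0025, -0.001, 0.07], "grip": 0}, {"rot": [0, 0, -0.005], "xyz": [0.0025, -0.001, 0.095], "grip": 0}, {"rot": [0, 0, -0.005], "xyz": [0.0025, -0.001, 0.109], "grip": 0}, {"rot": [0, 0, -0.005], "xyz": [0.0025, -0.001, 0.113], "grip": 0}, {"rot": [0, 0, -0.005], "xyz": [0.0025, -0.001, 0.113], "grip": 60}, {"rot": [0, 0, -0.005], "xyz": [0.0025, -0.001, 0.113], "grip": 120}])

```text
clock: 12.85
tool_pos: [0.4863, 0.2126, 0.0887]
eef_rot: [0.696, 0.718, 0.001, 0.001]
contact_force: [0.4, -0.2, 0.4]
opening: 0.871
finger_force: 0.0
```

Run:
```python
from h import *
go([.485,.2115,.087],down(.035+np.pi/2))
```

```text
t 12.85 pos [0.4863 0.2126 0.0887] open 0.871 F [ 0.3582 -0.21    0.4273] q [-0.3234  0.8156 -0.2933  1.9652  0.5262  0.4341 -0.98  ]
rot [ 0.0015  0.     -0.0028] xyz [-0.0011 -0.0013  0.0017]
```

Request:
carry_out(plan=[{"rot": [0, 0, 0], "xyz": [-0.001, -0.001, 0.001], "grip": 150}, {"rot": [0, 0, 0], "xyz": [-0.001, -0.001, 0.001], "grip": 190}, {"rot": [0, 0, 0], "xyz": [-0.001, -0.001, 0.001], "grip": 220}, {"rot": [0, 0, 0], "xyz": [-0.001, -0.001, 0.001], "grip": 255}, {"rot": [0, 0, 0], "xyz": [-0.001, -0.001, 0.001], "grip": 255}, {"rot": [0, 0, 0], "xyz": [-0.001, -0.001, 0.001], "grip": 255}, {"rot": [0, 0, 0], "xyz": [-0.001, -0.001, 0.001], "grip": 255}, {"rot": [0, 0, 0], "xyz": [-0.001, -0.001, 0.001], "grip": 255}], squeeze=35)

```text
clock: 13.52
tool_pos: [0.4845, 0.2121, 0.0867]
eef_rot: [0.695, 0.719, -0.0, 0.0]
contact_force: [-0.2, 0.4, -0.2]
opening: 0.268
finger_force: 0.0
```

Run:
```python
from h import *
go([.485,.2115,.087],down(.035+np.pi/2))
```

```text
t 13.52 pos [0.4845 0.2121 0.0867] open 0.268 F [-0.189   0.3794 -0.2027] q [-0.3251  0.8179 -0.2908  1.9702  0.5289  0.4277 -0.9817]
rot [ 0.      0.0001 -0.0009] xyz [-0.0006  0.0005 -0.0003]
```

Request:
carry_out(plan=[{"rot": [0, 0, 0], "xyz": [0, 0, 0], "grip": 255}, {"rot": [0, 0, 0], "xyz": [0, 0, 0], "grip": 255}, {"rot": [0, 0, 0], "xyz": [0, 0, 0], "grip": 255}, {"rot": [0, 0, 0], "xyz": [0, 0, 0], "grip": 255}], squeeze=35)

```text
clock: 13.85
tool_pos: [0.4845, 0.2121, 0.0867]
eef_rot: [0.695, 0.719, 0.0, 0.0]
contact_force: [-0.6, 0.6, -1.4]
opening: 0.168
finger_force: 34.8
```

Request:
carry_out(plan=[{"rot": [0, 0, 0], "xyz": [0, 0, -0.004], "grip": 255}, {"rot": [0, 0, 0], "xyz": [0, 0, -0.012], "grip": 255}, {"rot": [0, 0, 0], "xyz": [0, 0, -0.022], "grip": 255}, {"rot": [0, 0, 0], "xyz": [0, 0, -0.035], "grip": 255}, {"rot": [0, 0, 0], "xyz": [0, 0, -0.06], "grip": 255}, {"rot": [0, 0, 0], "xyz": [0, 0, -0.09], "grip": 255}, {"rot": [0, 0, 0], "xyz": [0, 0, -0.12], "grip": 255}, {"rot": [0, 0, 0], "xyz": [0, 0, -0.14], "grip": 255}])

```text
clock: 14.52
tool_pos: [0.4847, 0.2125, 0.2302]
eef_rot: [0.695, 0.719, 0.001, 0.0]
contact_force: [-0.2, 1.6, -1.5]
opening: 0.168
finger_force: 34.8
```

```bash
cat > tgt.py <<'E'
from h import *
yaw,p=.08,.50; o=np.array([.776,.128,.310])
def target(yaw=yaw,p=p,o=o,tcp_z=.100-.036,tcp_y=0.):
    Rh=R.from_euler('ZY',[yaw,-p])          # head frame = wanted drive frame
    hx,hy,hz=Rh.as_matrix().T
    org=o-.048*hx-.15*hx-.0075*hx-.035*hz   # drive origin
    # tool in drive frame: tool y = +drive x, z = -drive z, x = drive y  (psi = drive yaw + 90 deg)
    Rt=R.from_matrix(np.c_[hy,hx,-hz])
    return org+tcp_z*hz+tcp_y*hy,Rt,org
E
python3 - <<'E'
from tgt import *
P,Rt,org=target(tcp_z=.0867-.023); print(P,org)
go(P,Rt)
t=bgr('top'); s=bgr('scene'); cv2.imwrite('pics/t2.png',t); cv2.imwrite('pics/s2.png',s)
a=cv2.resize(t[195:280,205:290],(425,425),interpolation=cv2.INTER_CUBIC); b=cv2.resize(s[140:225,360:435],(375,425),interpolation=cv2.INTER_CUBIC)
cv2.imwrite('pics/lift.png',cv2.convertScaleAbs(np.hstack([a,b]),alpha=1.3))
E
```

```text
[0.5825 0.1125 0.2367] [0.613  0.1149 0.1808]
t 14.52 pos [0.4847 0.2125 0.2302] open 0.168 F [-0.1514  1.5995 -1.4988] q [-0.2161  0.6018 -0.4591  1.8578  0.3713  0.764  -0.842 ]
rot [-0.4972  0.01   -0.0451] xyz [-0.1033  0.0943 -0.0063]
```

View pics/lift.png

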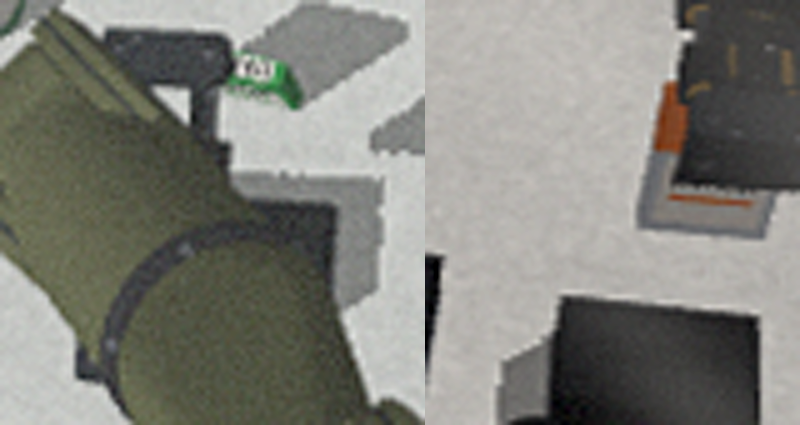

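Drive is out of the dock and clamped (14.8 mm); its lower front corners are at panel (638,228) and (765,240), hanging straight. Move toward the camera, leaning back.

Request:
carry_out(plan=[{"rot": [-0.05, 0, -0.005], "xyz": [-0.01, 0.008, 0], "grip": 255}, {"rot": [-0.12, 0, -0.01], "xyz": [-0.025, 0.02, 0], "grip": 255}, {"rot": [-0.19, 0, -0.015], "xyz": [-0.042, 0.032, -0.001], "grip": 255}, {"rot": [-0.26, 0, -0.02], "xyz": [-0.06, 0.044, -0.002], "grip": 255}, {"rot": [-0.33, 0.005, -0.03], "xyz": [-0.075, 0.055, -0.003], "grip": 255}, {"rot": [-0.4, 0.01, -0.04], "xyz": [-0.09, 0.065, -0.004], "grip": 255}, {"rot": [-0.46, 0.01, -0.045], "xyz": [-0.1, 0.073, -0.005], "grip": 255}, {"rot": [-0.497, 0.01, -0.045], "xyz": [-0.103, 0.078, -0.006], "grip": 255}])

```text
clock: 15.28
tool_pos: [0.5558, 0.1126, 0.2296]
eef_rot: [0.665, 0.716, 0.15, 0.15]
contact_force: [0.6, 0.8, -1.8]
opening: 0.165
finger_force: 34.8
```

Run:
```python
from tgt import *
P,Rt,org=target(tcp_z=.0867-.023)
go(P,Rt)
A,B=[onz('scene',360+(u-425)/5-.4,140+v/5-.4,.1665) for u,v in((638,228),(765,240))]
print(A,B,(A+B)/2,np.linalg.norm(B-A),np.arctan2(-(B-A)[0],(B-A)[1]))
```

```text
t 15.28 pos [0.5558 0.1126 0.2296] open 0.165 F [ 0.5631  0.8206 -1.7626] q [-0.3608  0.5202  0.0058  2.1667  1.2265  0.1369 -1.4801]
rot [-0.0724  0.0191 -0.0022] xyz [-0.0021  0.0271  0.0046]
[0.4929 0.1797 0.1665] [0.491  0.2488 0.1665] [0.4919 0.2142 0.1665] 0.06908253279339999 0.02757130951542868
```

Request:
carry_out(plan=[{"rot": [-0.02, 0.005, 0], "xyz": [0, 0.001, 0.001], "grip": 255}, {"rot": [-0.04, 0.01, 0], "xyz": [-0.001, 0.002, 0.002], "grip": 255}, {"rot": [-0.06, 0.015, 0], "xyz": [-0.002, 0.004, 0.003], "grip": 255}, {"rot": [-0.072, 0.019, 0], "xyz": [-0.002, 0.007, 0.005], "grip": 255}, {"rot": [-0.072, 0.019, 0], "xyz": [-0.002, 0.01, 0.005], "grip": 255}, {"rot": [-0.072, 0.019, 0], "xyz": [-0.002, 0.01, 0.005], "grip": 255}, {"rot": [-0.072, 0.019, 0], "xyz": [-0.002, 0.01, 0.005], "grip": 255}, {"rot": [-0.072, 0.019, 0], "xyz": [-0.002, 0.01, 0.005], "grip": 255}])

```text
clock: 15.95
tool_pos: [0.568, 0.1127, 0.2296]
eef_rot: [0.658, 0.711, 0.182, 0.167]
contact_force: [-0.6, -0.2, -2.4]
opening: 0.169
finger_force: 34.8
```

Run:
```python
from tgt import *
P,Rt,org=target(tcp_z=.0867-.023)
go(P,Rt)
t=bgr('top'); s=bgr('scene'); cv2.imwrite('pics/t3.png',t); cv2.imwrite('pics/s3.png',s)
a=cv2.resize(t[100:185,225:305],(400,425),interpolation=cv2.INTER_CUBIC); b=cv2.resize(s[175:260,345:425],(400,425),interpolation=cv2.INTER_CUBIC)
cv2.imwrite('pics/show.png',cv2.convertScaleAbs(np.hstack([a,b]),alpha=1.3))
```

```text
t 15.95 pos [0.568  0.1127 0.2296] open 0.169 F [-0.6362 -0.1601 -2.3711] q [-0.2319  0.5328 -0.1712  2.1992  1.8873  0.2288 -2.1212]
rot [-0.0003 -0.0014 -0.0023] xyz [-0.0013  0.016   0.0007]
```

View pics/show.png

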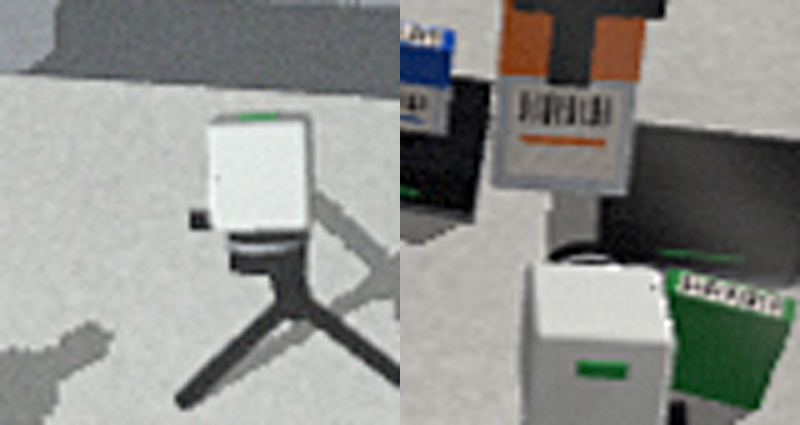

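The picture shows the drive's label facing the lens, bottom corners at panel (493,186),(628,194), head front edge (537,264)–(662,270) below. Refine the head attitude once with averaged images and line fits before the last 16 mm.

Run:
```python
from tgt import *
im={n:cv2.GaussianBlur(np.mean([r.snapshot(n).astype(float).mean(2) for _ in range(8)],0),(0,0),.6) for n in('top','scene')}
def edge(n,axis,sign,lines,lo,hi):  # axis 0: edge roughly horizontal, search rows lo..hi per column
    I=im[n] if axis==0 else im[n].T; pts=[]
    for c in lines:
        g=sign*np.diff(I[lo:hi+1,c]); k=int(np.clip(g.argmax(),1,len(g)-2)); a,b,d=g[k-1:k+2]
        pts.append((c,lo+k+.5+.5*(a-d)/(a-2*b+d)))
    pts=np.array(pts)
    for _ in range(3):
        f=np.polyfit(*pts.T,1); e=abs(np.polyval(f,pts[:,0])-pts[:,1]); pts=pts[e<=max(.25,1.5*np.median(e))]
    print(n,axis,'slope %.4f rms %.2f n %d'%(f[0],np.std(np.polyval(f,pts[:,0])-pts[:,1]),len(pts)))
    return f
def X(h,v): # v=a*u+b ; u=c*v+d
    u=(v[0]*h[1]+v[1])/(1-h[0]*v[0]); return u,h[0]*u+h[1]
t=dict(F=edge('top',0,-1,range(270,284),142,150),B=edge('top',0,1,[269,270,271,281,282,283,284],120,128),
 L=edge('top',1,1,range(127,143),263,272),Rr=edge('top',1,-1,range(127,143),281,289))
s=dict(F=edge('scene',0,1,range(375,394),224,232),B=edge('scene',0,-1,range(374,396),239,248),
 L=edge('scene',1,-1,range(231,241),393,402),Rr=edge('scene',1,1,range(231,241),367,376))
P={}
for k,(a,b) in dict(BL='BL',BR='BR',FL='FL',FR='FR').items():
    b='L' if b=='L' else 'Rr'; P[k],e=tri(X(s[a],s[b]),X(t[a],t[b])); print(k,P[k],e,X(s[a],s[b]),X(t[a],t[b]))
fx=(P['BL']+P['BR']-P['FL']-P['FR'])/2; yy=(P['BL']+P['FL']-P['BR']-P['FR'])/2
print('len',np.linalg.norm(fx),np.linalg.norm(yy),'yaw',np.arctan2(fx[1],fx[0]),np.arctan2(-yy[0],yy[1]),'pitch',np.arctan2(fx[2],np.hypot(*fx[:2])),'c',sum(P.values())/4)
```

```text
top 0 slope -0.0310 rms 0.10 n 14
top 0 slope -0.0475 rms 0.06 n 7
top 1 slope -0.0048 rms 0.08 n 15
top 1 slope 0.0390 rms 0.06 n 16
scene 0 slope 0.0196 rms 0.11 n 13
scene 0 slope 0.0224 rms 0.24 n 13
scene 1 slope 0.2268 rms 0.11 n 10
scene 1 slope 0.0430 rms 0.04 n 10
BL [0.7916 0.158  0.3436] 0.0005844955898120774 (np.float64(399.93955491244105), np.float64(243.5642729406571)) (np.float64(266.29741779747815), np.float64(124.72289055431546))
BR [0.798  0.1051 0.3431] 0.002591750774813533 (np.float64(371.9692022731219), np.float64(242.93773164093136)) (np.float64(285.1151520674709), np.float64(123.8297143645884))
FL [0.7385 0.1541 0.3193] 0.0034124715072362125 (np.float64(396.3300154420977), np.float64(227.65163959000932)) (np.float64(266.1947519474777), np.float64(145.9910436592997))
FR [0.7445 0.101  0.3181] 0.000875750664059818 (np.float64(371.29096750603327), np.float64(227.16089711964761)) (np.float64(285.9550850333605), np.float64(145.3779179078959))
len 0.05887652299305838 0.0533817710470777 yaw 0.0750804735194105 0.11595430662680407 pitch 0.43231804863046364 c [0.7682 0.1295 0.331 ]
```

```bash
sed -i 's/^yaw,p=.*/yaw,p=.085,.46; o=np.array([.776,.1287,.3095])/' tgt.py
python3 - <<'E'
from tgt import *
P,Rt,org=target(tcp_z=.0867-.023,tcp_y=-.001)
print(P,org); go(P,Rt)
E
```

```text
[0.5799 0.111  0.244 ] [0.608  0.1144 0.1869]
t 16.85 pos [0.5681 0.1132 0.2297] open 0.168 F [-0.195  -0.0834 -1.6228] q [-0.228   0.5329 -0.1768  2.1993  1.8903  0.2304 -2.1235]
rot [ 0.0403 -0.001  -0.0064] xyz [-0.0031  0.0171 -0.007 ]
```

Request:
carry_out(plan=[{"rot": [0.01, 0, -0.001], "xyz": [-0.001, 0.004, -0.002], "grip": 255}, {"rot": [0.02, 0, -0.003], "xyz": [-0.002, 0.008, -0.004], "grip": 255}, {"rot": [0.03, -0.001, -0.005], "xyz": [-0.003, 0.012, -0.006], "grip": 255}, {"rot": [0.04, -0.001, -0.006], "xyz": [-0.003, 0.017, -0.007], "grip": 255}, {"rot": [0.04, -0.001, -0.006], "xyz": [-0.003, 0.017, -0.007], "grip": 255}, {"rot": [0.04, -0.001, -0.006], "xyz": [-0.003, 0.017, -0.007], "grip": 255}, {"rot": [0.04, -0.001, -0.006], "xyz": [-0.003, 0.017, -0.007], "grip": 255}, {"rot": [0.04, -0.001, -0.006], "xyz": [-0.003, 0.017, -0.007], "grip": 255}])

```text
clock: 17.52
tool_pos: [0.5796, 0.1106, 0.2438]
eef_rot: [0.659, 0.717, 0.168, 0.154]
contact_force: [-1.3, -0.4, -1.3]
opening: 0.167
finger_force: 34.8
```

Run:
```python
from tgt import *
P,Rt,org=target(tcp_z=.0867-.023,tcp_y=-.001); go(P,Rt)
st=r.get_state(); Rd=R.from_quat(st['eef_rot']).as_matrix(); hy,hx,hz=Rd[:,0],Rd[:,1],-Rd[:,2]
og=st['tool_pos']-.0637*hz+.001*hy
pr=[og+.0075*hx+a*hy+b*hz for a,b in((-.035,0),(.035,0),(-.035,.064),(.035,.064))]
im=bgr('scene'); u=proj('scene',pr); 
c=cv2.resize(im[165:265,340:440],(800,800),interpolation=cv2.INTER_CUBIC)[:600]
c=cv2.convertScaleAbs(c,alpha=1.3)
for q in u: cv2.drawMarker(c,tuple(int(round(x)) for x in ((q-[340,165]+.5)*8-.5)),(255,0,255),cv2.MARKER_CROSS,11,1)
print(u); cv2.imwrite('pics/fin.png',c)
```

```text
t 17.52 pos [0.5796 0.1106 0.2438] open 0.167 F [-1.301  -0.3726 -1.3098] q [-0.2658  0.5136 -0.0898  2.1201  1.2015  0.1657 -1.4114]
rot [ 0.0003  0.0007 -0.0007] xyz [ 0.0004  0.0004 -0.0001]
[[362.3352 212.309 ]
 [389.9546 213.8112]
 [364.2424 189.5476]
 [392.6842 191.0273]]
```

View pics/fin.png

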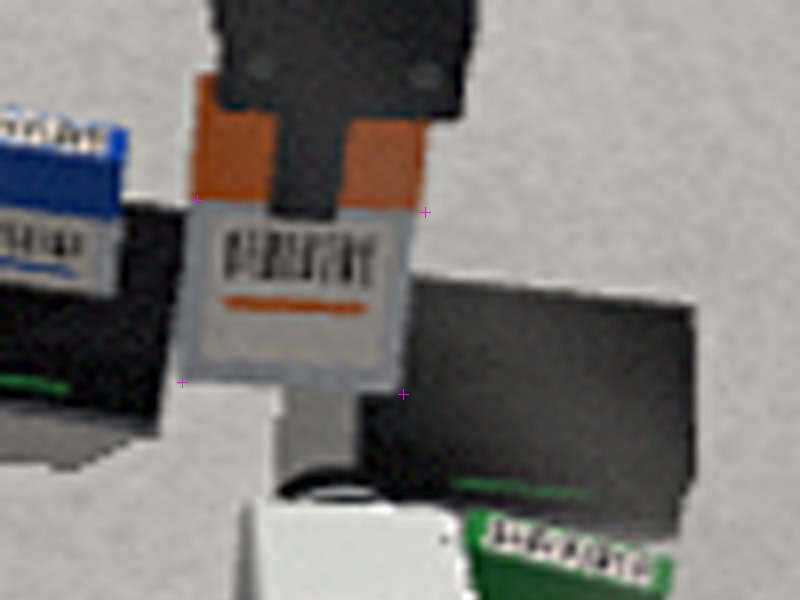

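The final view shows the label square to the lens, with the drive's lower corners at (173,378) and (402,388), within about 1 px of the prediction, and the camera untouched. Handing in.

```bash
python3 -c "
from plant import r
print(r.finish_job())"
```

```text
the job is handed in; nothing more can be done
None
```

The job is handed in (no verdict shown): the tag was scanned from about 5 cm for over a second, the scanner is back in its holder, and the orange-capped drive is held 15 cm from the lens, leaned back about 0.46 rad; my two measurements of the camera's tilt (0.43 and 0.50 rad) put that within about 2°.

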